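Push the retaining clip onto the axle

TASK

Take the orange-handled retaining clip out of its blue holder and push it, legs down, onto the axle of the green bearing stand, straight into the groove until it snaps fully home, then let go of it. The groove is not at an exact place along the axle, so find it by feel with light touches; the clip snaps in with 10 to 15 N and must never be forced down on the axle or the stand with more than about 20 N.

Things in the scene. Friction and masses are not known exactly. Their poses are not given: they have to be found in the camera images.
- clip_grip (a point): Centre of the clip's orange grip, an upright block 24 (x) x 12 (y) x 36 (z) mm: top 18 mm above, foot 18 mm below this point. Grasp it from above across its 12 mm. Under it are a finger stop (34 x 20 x 3 mm) and a steel U-shaped spring clip, 5.5 mm thick in y, legs to -z. y must lie along the axle, either way round. The whole clip weighs about 50 g.
- clip: The clip; origin in the middle of the eye between its legs, 40 mm below clip_grip, same axes. Home, this point lies on the axle's axis. The clip's crown is 9 mm above it; the two rounded leg tips (15 mm free gap between them) end 7.5 mm below it. The legs spring apart as the clip is pushed onto the groove; the snap takes about 10 to 15 N.
- clip_holder: Blue block 70 (x) x 50 (y) x 38 (z) mm, fixed to the bench, origin in the middle of its underside. In its top is one slot 38 x 8.5 mm, long in x, in which the clip stands, legs down, its finger stop on the block's top. Pull the clip straight up by at least 35 mm to clear it.
- axle_mid (a point): Point on the steel axle's axis, 60 mm above the bench; y along the axle to its free end, z up. The axle is 24 mm thick, its one groove 8 mm wide and 18 mm thick. The groove's middle is anywhere within 9 mm of this point along y: the tightly fitted axle stands out differently each time and this point does not follow it. The free end is 24 mm past the groove's middle.
- bearing_stand: Green stand that carries the axle, fixed to the bench; origin on the bench under axle_mid, same axes. A brass collar (31 mm thick) on the axle ends 15 mm behind axle_mid (to -y), then comes the bearing block, top 78 mm above the bench. A clip set on the full axle stops with its origin about 15 mm above the axis; on the groove it first resists at about 10 mm, then snaps down to 0.
Mind the look-alikes: they are no part of the job. What is shaped like the clip_holder but pink is not meant. There is more than one size of the clip; the job needs the largest.

How it is judged:
By the outcome, as a careful person would: the job done as asked, in the order asked, and still so for the second after the job is handed in, with the robot touching nothing.
It also fails if it takes over 64 s, if anything falls off the work surface, if the arm or the gripper's body presses on something with over 40 N, if the wrist force passes 120 N, or if a joint passes its speed limit or range.

ROBOT

A 6-joint arm with a two-finger parallel gripper is mounted at the origin on a cart in front of the work surface, level with it; the furniture and walls round the work are solid. World frame = base frame: x ahead of the robot, y to its left, z up, the work surface at z = 0. Lengths are in m, angles in rad, forces in N, time in s.
With the tool pointing down it reaches from about 0.25 to 0.775 m from the base axis. Payload 4 kg.
Tool frame: the origin (TCP) lies between the finger pads; the fingertips stand 25 mm ahead of it and the grasp point (between the pads) lies 6 mm ahead of it; z points along the fingers, y is the line along which they close (so a half turn about z gives the same grasp; the last joint's range is limited). The gripper opens to 85 mm and grips with 20 to 120 N. Pads are 22 mm wide; open, the fingers measure 114 mm over their backs; the gripper's body (76 mm by 85 mm) begins 54 mm behind the grasp point. The pads swing forward as they close: fully open they stand 13 mm farther back than shut.
Start: joints at [1.159, 0.087, 1.371, -0, 1.684, -0.103], TCP at [0.167, 0.524, 0.256] pointing down, gripper open.
Joint ranges: [-3.1, 3.1], [-0.76, 2.03], [0.27, 2.55], [-1.08, 4.22], [0.17, 2.65], [-2.57, 2.57]. Speed limits (rad/s): [2.79, 2.79, 3.14, 3.14, 3.14, 3.14].

INTERFACE

Orientations are given as [roll, pitch, yaw] about the fixed x, y, z axes, in that order (R = Rz(yaw) Ry(pitch) Rx(roll)).
In Python, from bench import state, capture, camera_info, sign_off gives the robot as it stands.
- The arm moves only by the tool carry_out, never from a script. Its arguments are lists of equal length, an entry for each row: "slide": the shift along the tool's x, y, z each as a share of 200 mm, from -1 to 1, a list of three; "rotation": the turn, a rotation vector about the tool's x, y, z each as a share of 30 degrees, from -1 to 1, a list of three. A call has 1 to 8 rows; each row is the pose to reach, as a shift and turn from the pose commanded when the call began, along the tool's axes at that moment; what a row does not reach only later rows make up. A row lasts 1/8 s, in which the tool goes at most 62.5 mm and 10.7 degrees, less where a joint would pass 70% of its speed; a pose out of reach is approached as far as the arm can. A call with a number of a shift or a turn outside -1 to 1 is refused whole. A call with a gripper value outside its range is refused whole. "jaw" is the opening, from -1 (shut) to 1 (fully open), set as the call begins (left out, the last holds). The fingers move at their own pace and stop on an object; "force" is the grip in N (left out, the last holds). Time passes only in rows, so rows that repeat a pose let the fingers close. It gives the time, the measured TCP pose, the force, the opening and the grip force at its end, in the units of the state.
- state(): the state, without advancing time (a new reading comes with each control period).
- capture(name): name is "scene" or "top"; returns the picture (480x640x3 uint8, red, green, blue); there is no depth.
- camera_info(name): a dict with "mtx" (3x3 intrinsics, pixels), "rvec" (rotation vector, rad) and "tvec" (3), from world to camera coordinates, as OpenCV has them. Camera axes: x right, y down, z forward; pixel columns grow to the right and rows downward; lengths in m; the calibration is good to about 2 mm. A picture is of the moment at which its call begins. camera_info takes no time and is no camera call.
- sign_off(): hands the job in; it is judged then, once.
The state is a dict: "time": time; "qpos": joint angles; "qd": joint speeds; "joint_efforts": joint torques, N m; "tcp_pos": TCP position; "ee_rot": TCP orientation; "contact_force": force on the tool from outside, world axes, zero at the start; "torque": the same for the moment, N m; "gripper_width": finger opening in m; "gripper_force": force on a finger pad.
Only numpy, scipy, OpenCV 4.12 (cv2) and the standard library are available. Lean on these libraries where they do the work, as an engineer would, in place of code of your own. Each camera call takes 0.05 s, during which the arm holds its last target. There are 200 camera calls.

## Working session

There is one attempt and no reset: what is moved stays moved. The work goes in short steps, Python scripts to look and compute and a tool call to move; the robot and the scene stay as the last step left them, time stands still between calls to the robot, and variables do not carry over. Pictures are saved under pics/ and viewed, at most 10 in all, crops included, and the job is handed in when it is done.

Besides the shell and the picture viewer there is one more tool, called as name(argument=value, ...) on one line, values as JSON. carry_out: Moves the arm, as the interface text tells. Shift numbers are shares of 200 mm and turn numbers shares of 30 degrees, none past 1 either way. Its arguments: {"type":"object","properties":{"slide":{"type":"array"},"rotation":{"type":"array"},"jaw":{"type":"number"},"force":{"type":"number"}},"required":["slide","rotation"]}

```bash
mkdir -p pics; ls; python3 - <<'E'
from bench import *
import cv2
for n in("scene","top"):
    im=capture(n);cv2.imwrite(f"pics/{n}0.png",im[:,:,::-1]);c=camera_info(n)
    R=cv2.Rodrigues(c["rvec"])[0];print(n,c["mtx"].round(1).tolist(),(-R.T@c["tvec"].ravel()).round(3))
print(state())
E
```

```text
pics
scene [[587.8, 0.0, 319.0], [0.0, 587.8, 234.6], [0.0, 0.0, 1.0]] [0.031 0.22  0.761]
top [[617.3, 0.0, 310.4], [0.0, 617.3, 242.2], [0.0, 0.0, 1.0]] [ 0.314 -0.109  0.92 ]
{'time': 0.1, 'qpos': array([ 1.15891028e+00,  8.78875444e-02,  1.37212102e+00,  1.38493624e-05,
        1.68359071e+00, -1.03131625e-01]), 'qd': array([-0.00134061, -0.00155277, -0.00196996, -0.00199682,  0.00130719,
        0.0006529 ]), 'joint_efforts': array([ 1.97251917e-03, -3.53016865e+01, -3.14217460e+01, -6.19037110e-05,
        8.00949696e-03, -1.92508742e-05]), 'tcp_pos': array([0.16698621, 0.5236192 , 0.25524351]), 'ee_rot': array([-3.13959812e+00, -2.20270158e-04,  2.83283956e+00]), 'contact_force': array([-0.55409194,  0.47127113, -0.08582389]), 'torque': array([0.0336411 , 0.02028923, 0.03003715]), 'gripper_force': 0.0, 'gripper_width': 0.08549737687275594}
```

View pics/scene0.png

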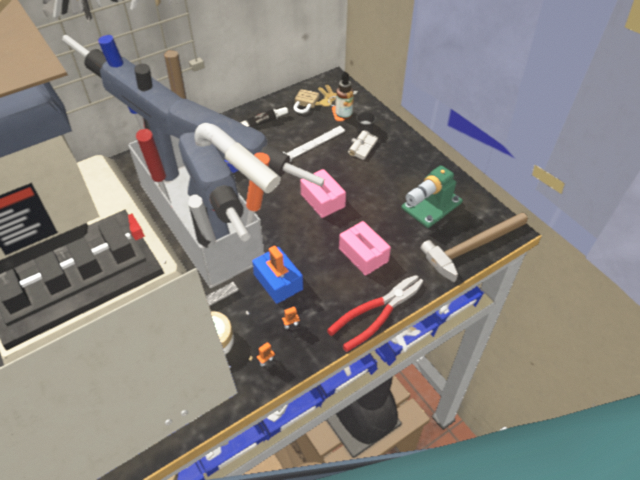

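View pics/top0.png

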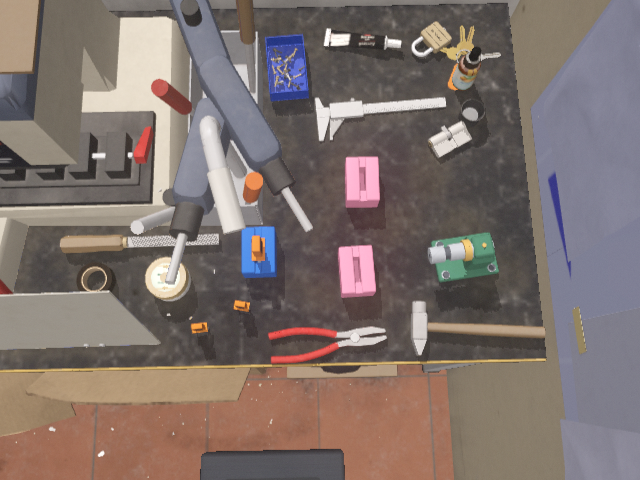

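Candidates for the clip: orange grip in the blue holder at scene (278,262) / top (259,248), two small loose clips at top (241,306) and (200,328), and a screwdriver handle at top (253,187). Holders: one blue at top (259,252); pink look-alikes at (362,182) and (357,271), and a blue screw bin at (288,68). I choose the clip in the blue holder. The stand is at top (465,257), with its free end pointing left at (432,256).

```bash
cat > h.py <<'E'
import numpy as np,cv2
from bench import *
def cam(n):
    c=camera_info(n);R=cv2.Rodrigues(c["rvec"])[0];return c["mtx"],R,c["tvec"].ravel()
def ray(n,p,z):
    K,R,t=cam(n);d=R.T@np.linalg.inv(K)@[p[0],p[1],1];o=-R.T@t;return o+d*(z-o[2])/d[2]
def proj(n,P):
    c=camera_info(n);return cv2.projectPoints(np.float64([P]),c["rvec"],c["tvec"],c["mtx"],None)[0].ravel()
def tri(a,b):
    A=[];B=[]
    for n,p in(("scene",a),("top",b)):
        K,R,t=cam(n);d=R.T@np.linalg.inv(K)@[p[0],p[1],1];d/=np.linalg.norm(d);M=np.eye(3)-np.outer(d,d);A.append(M);B.append(M@(-R.T@t))
    return np.linalg.solve(A[0]+A[1],B[0]+B[1])
def mask(im,lo,hi,box):
    h=cv2.cvtColor(im,cv2.COLOR_RGB2HSV);m=cv2.inRange(h,lo,hi);k=np.zeros_like(m);x,y,X,Y=box;k[y:Y,x:X]=m[y:Y,x:X];return k
def rect(m):
    c=max(cv2.findContours(m,0,2)[0],key=cv2.contourArea);return cv2.minAreaRect(c),cv2.boxPoints(cv2.minAreaRect(c)).round(1),cv2.contourArea(c)
E
python3 - <<'E'
from h import *
print([ (p,ray("top",p,0).round(3)) for p in [(0,240),(310,240),(500,240),(310,0),(310,360)]])
t=cv2.imread("pics/top0.png")[:,:,::-1].copy()
for nm,lo,hi,b,z in(("blue",(100,120,60),(125,255,255),(230,220,290,290),.038),("orange",(5,150,120),(20,255,255),(245,230,275,268),.077),("green",(65,80,30),(95,255,255),(420,220,510,295),.01)):
    r,bx,a=rect(mask(t,lo,hi,b));print(nm,r,a);print([ray("top",p,z).round(4).tolist() for p in bx])
a=cv2.resize(t[220:300,225:305],(400,400),interpolation=2);b=cv2.resize(t[220:300,420:510],(450,400),interpolation=2)
s=cv2.imread("pics/scene0.png")[:,:,::-1]
c=cv2.resize(s[160:230,395:470],(400,373));
d=cv2.resize(s[235:305,245:310],(371,400))
o=np.zeros((600,800,3),np.uint8);
f=lambda i,w,h:cv2.resize(i,(w,h),interpolation=2)
o[:300,:400]=f(t[220:290,215:308],400,300);o[:300,400:]=f(t[220:290,415:508],400,300)
o[300:,:400]=f(s[235:305,231:324],400,300);o[300:,400:]=f(s[160:230,385:478],400,300)
cv2.imwrite("pics/crop.png",o[:,:,::-1])
E
```

```text
[((0, 240), array([0.551, 0.368, 0.   ])), ((310, 240), array([ 0.541, -0.109,  0.   ])), ((500, 240), array([ 0.535, -0.4  ,  0.   ])), ((310, 0), array([ 0.96 , -0.117, -0.   ])), ((310, 360), array([ 0.36 , -0.105,  0.   ]))]
blue ((258.5, 251.5), (51.0, 35.0), 90.0) 1677.5
[[0.5551, -0.0073, 0.038], [0.554, -0.0591, 0.038], [0.4774, -0.0585, 0.038], [0.4784, -0.0078, 0.038]]
orange ((258.0, 248.0), (24.0, 12.0), 90.0) 201.5
[[0.5295, -0.0274, 0.077], [0.5291, -0.0443, 0.077], [0.4946, -0.0442, 0.077], [0.4949, -0.0275, 0.077]]
green ((464.95947265625, 256.7567443847656), (41.59294128417969, 60.82762908935547), 80.53767395019531) 1538.5
[[0.5327, -0.2931, 0.01], [0.5463, -0.3853, 0.01], [0.4826, -0.3899, 0.01], [0.4694, -0.2992, 0.01]]
```

View pics/crop.png

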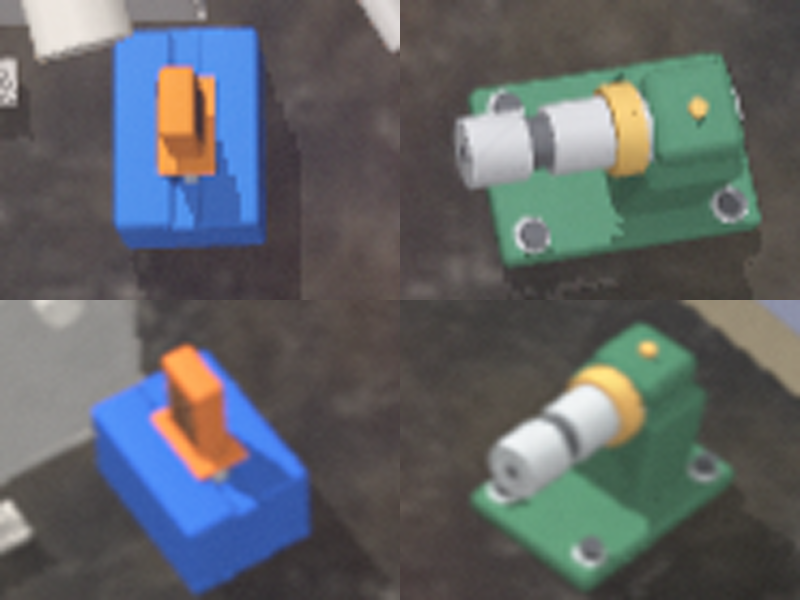

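The crop shows the clip's tall orange grip in the blue holder (top px about (256,244)), slot long in x. The stand's grey axle has its dark groove at top px about (448,252), and the free end is towards +y.

```bash
python3 - <<'E'
from h import *
t=cv2.imread("pics/top0.png")[:,:,::-1].copy(); s=cv2.imread("pics/scene0.png")[:,:,::-1].copy()
g=t.astype(int)
# axle silhouettes by column (top)
sub=g[235:275,425:472];
lum=sub.mean(2);sat=sub.max(2)-sub.min(2)
pts=[]
for c in range(4,38):
    r=np.where((lum[:,c]>110)&(sat[:,c]<40))[0]
    if len(r)>8: pts.append((425+c,235+r.min(),235+r.max(),len(r)))
print(pts)
print("row lum along axis",[(x,int(g[int(round(253-(x-440)*.15)),x].mean())) for x in range(426,468)])
T=lambda x,y:(215+x/4.301-.4,220+y/4.286-.4); S=lambda x,y:(231+x/4.301-.4,235+(y-300)/4.286-.4)
for n,q in(("top",[T(160,67),T(194,67),T(192,138),T(160,138)]),("scene",[S(162,352),S(187,343),S(223,395),S(194,408)])):
    P=np.array([ray(n,p,.077) for p in q]);print(n,P.round(4).tolist(),P.mean(0).round(4))
T2=lambda x,y:(415+(x-400)/4.301-.4,220+y/4.286-.4); S2=lambda x,y:(385+(x-400)/4.301-.4,160+(y-300)/4.286-.4)
a=S2(566,436);b=T2(543,137)
print("groove top",ray("top",b,.07),ray("scene",a,.07),tri(a,b))
print("end",tri(S2(512,470),T2(466,152)),ray("top",T2(466,152),.06))
print("pin",tri(S2(648,349),T2(699,107)))
print("bolts",[tri(a,b).round(4).tolist() for a,b in((S2(590,549),T2(533,235)),(S2(703,465),T2(729,204)))])
E
```

```text
[(429, np.int64(247), np.int64(260), 11), (430, np.int64(247), np.int64(262), 16), (431, np.int64(247), np.int64(263), 17), (432, np.int64(246), np.int64(263), 18), (433, np.int64(246), np.int64(263), 18), (434, np.int64(246), np.int64(263), 18), (435, np.int64(243), np.int64(263), 21), (436, np.int64(242), np.int64(263), 22), (437, np.int64(240), np.int64(263), 24), (438, np.int64(240), np.int64(262), 23), (439, np.int64(240), np.int64(262), 23), (440, np.int64(241), np.int64(262), 22), (441, np.int64(242), np.int64(274), 23), (442, np.int64(242), np.int64(274), 25), (443, np.int64(244), np.int64(273), 23), (444, np.int64(247), np.int64(274), 20), (445, np.int64(247), np.int64(274), 19), (446, np.int64(247), np.int64(274), 12), (447, np.int64(245), np.int64(274), 15), (448, np.int64(244), np.int64(274), 15), (449, np.int64(244), np.int64(274), 14), (450, np.int64(244), np.int64(260), 13), (451, np.int64(244), np.int64(260), 17), (452, np.int64(243), np.int64(260), 18), (453, np.int64(243), np.int64(260), 18), (454, np.int64(243), np.int64(260), 18), (455, np.int64(243), np.int64(260
[... 693 characters left out ...]
), (458, 220), (459, 220), (460, 219), (461, 218), (462, 218), (463, 218), (464, 187), (465, 160), (466, 187), (467, 188)]
top [[0.5306, -0.0271, 0.077], [0.5304, -0.0382, 0.077], [0.5065, -0.0376, 0.077], [0.5067, -0.0272, 0.077]] [ 0.5185 -0.0325  0.077 ]
scene [[0.5313, -0.0269, 0.077], [0.5299, -0.0362, 0.077], [0.5032, -0.0345, 0.077], [0.504, -0.0234, 0.077]] [ 0.5171 -0.0303  0.077 ]
groove top [ 0.50269728 -0.30297404  0.07      ] [ 0.49528755 -0.30010798  0.07      ] [ 0.50349836 -0.30648326  0.05994463]
end [ 0.50068625 -0.27974244  0.05839468] [ 0.50036067 -0.27940456  0.06      ]
pin [ 0.51029087 -0.35346544  0.07550594]
bolts [[0.4805, -0.3101, 0.0127], [0.4901, -0.379, 0.0125]]
```

```bash
python3 - <<'E'
from h import *
for nm,a,b in(("panel low R",(235,392),(160,345)),("panel up R",(190,272),(112,264)),("white tube end",(265,178),(230,222)),("screwdriver",(262,160),(253,182)),("black joint",(195,143),(185,218)),("tube2 end",(240,228),(172,275)),("elbow top",(140,75),(190,10)),("bar end",(318,182),(308,228)),("red handle",(148,145),(165,90)),("candle",(218,325),(165,277)),("tray corner",(260,215),(262,222))):
    P=tri(a,b);print(nm,P.round(3),(proj("top",P)-b).round(0))
for p in((433,254.5),(455,251.5)):print(ray("top",p,.062))
E
```

```text
panel low R [0.387 0.115 0.006] [-1. -1.]
panel up R [0.461 0.12  0.207] [4. 4.]
white tube end [ 0.503 -0.019  0.247] [-0. -0.]
screwdriver [ 0.558 -0.043  0.224] [0. 0.]
black joint [0.502 0.037 0.323] [-20. -15.]
tube2 end [0.445 0.046 0.249] [-2. -2.]
elbow top [0.765 0.031 0.266] [-1. -1.]
bar end [ 0.512 -0.106  0.184] [-1. -1.]
red handle [0.686 0.068 0.212] [1. 1.]
candle [0.475 0.097 0.047] [3. 3.]
tray corner [ 0.544 -0.037  0.126] [-6. -6.]
[ 0.50065425 -0.28340129  0.062     ]
[ 0.50435265 -0.31497362  0.062     ]
```

```bash
python3 - <<'E'
from h import *
for n in("scene","top"):
    print(n,[proj(n,P).round(0).tolist() for P in((.167,.524,.256),(0,0,0),(0,0,.3),(.1,.3,.5),(.7,.3,0),(.5,.3,0),(.85,0,0),(.5,.15,0))])
s=cv2.imread("pics/scene0.png")[30:310,50:350];t=cv2.imread("pics/top0.png")[0:290,130:330]
o=np.zeros((560,800,3),np.uint8);o[:373,:400]=cv2.resize(s,(400,373),interpolation=2);o[:560,414:800]=cv2.resize(t,(386,560),interpolation=2);cv2.imwrite("pics/arm.png",o)
E
```

```text
scene [[-236.0, 856.0], [500.0, 615.0], [601.0, 551.0], [20.0, 684.0], [34.0, 299.0], [78.0, 401.0], [171.0, 169.0], [178.0, 346.0]]
top [[-324.0, 559.0], [236.0, 637.0], [194.0, 772.0], [-386.0, 787.0], [52.0, 149.0], [41.0, 272.0], [240.0, 60.0], [140.0, 270.0]]
```

View pics/arm.png

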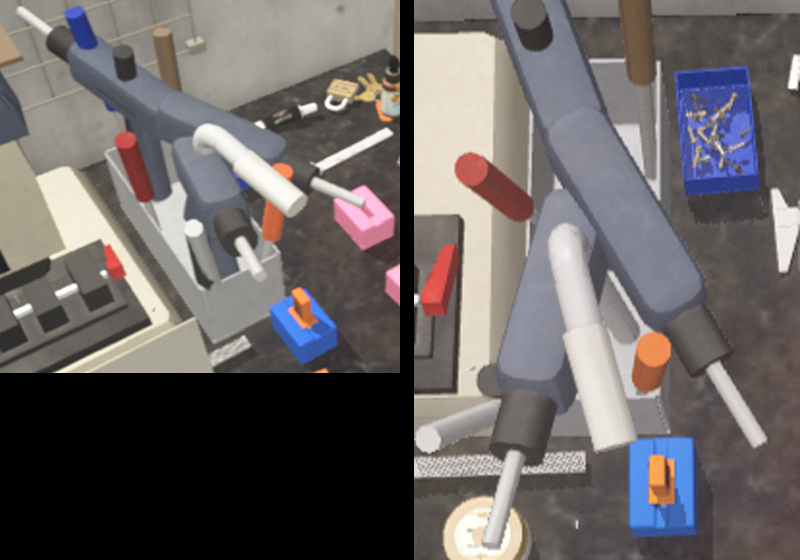

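The tray's tools overhang the holder: the tube end is at about (0.50,-0.03,0.24), nearly above the clip. I'll therefore grip the block across its 12 mm as asked, but with the tool tilted about y so the wrist stays on the robot's side.

```bash
cat >> h.py <<'E'
from scipy.spatial.transform import Rotation as Ro
def Rt(tilt,yaw):  # tilt (deg): tool points ahead; yaw: about world z
    return Ro.from_euler("z",yaw,degrees=True)*Ro.from_euler("y",-tilt,degrees=True)*Ro.from_euler("xz",[180,180],degrees=True)
def go(P,R,s=None):
    s=s or state();R0=Ro.from_euler("xyz",s["ee_rot"])
    d=R0.inv().apply(np.array(P)-s["tcp_pos"])/.2;w=(R0.inv()*R).as_rotvec(degrees=True)/30
    print("slide",d.round(4).tolist(),"rot",w.round(3).tolist())
E
python3 - <<'E'
from h import *
print(Rt(45,0).as_matrix().round(2))
for nm,a,b in(("white tube end",(271,180),(232.6,230.5)),("tube elbow",(204,131),(210,122)),("tray corner",(261.5,226.5),(261.6,221.7)),("orange low",(252,206),(252,199)),("orange top",(261,157),(257,177))):print(nm,tri(a,b).round(3),(proj("top",tri(a,b))-b).round(1))
go((.34,-.03,.33),Rt(0,0))
E
```

```text
[[-0.71 -0.    0.71]
 [ 0.    1.    0.  ]
 [-0.71  0.   -0.71]]
white tube end [ 0.493 -0.022  0.25 ] [-0.6 -0.6]
tube elbow [0.624 0.005 0.25 ] [0.3 0.3]
tray corner [ 0.551 -0.037  0.095] [-4.1 -3.8]
orange low [ 0.57  -0.03   0.129] [-1.8 -1.7]
orange top [ 0.566 -0.047  0.221] [-0.1 -0.1]
slide [-1.6652, -2.3751, -0.3694] rot [-0.004, -0.001, -0.59]
```

carry_out(slide=[[-0.2,-0.25,-0.37],[-0.4,-0.5,-0.37],[-0.55,-0.75,-0.37],[-0.7,-1.0,-0.37],[-0.7,-1.0,-0.37]], rotation=[[0,0,0],[0,0,0],[0,0,0],[0,0,0],[0,0,0]], jaw=-0.15)

```text
time: 0.72
tcp_pos: [0.24, 0.2883, 0.3306]
ee_rot: [3.141, 0.001, 2.829]
contact_force: [0.6, 0.6, -0.6]
gripper_width: 0.0362
gripper_force: 0.0
```

carry_out(slide=[[-0.2,-0.25,0],[-0.4,-0.5,0],[-0.55,-0.75,0],[-0.7,-1.0,0],[-0.7,-1.0,0]], rotation=[[0,0,-0.2],[0,0,-0.4],[0,0,-0.59],[0,0,-0.59],[0,0,-0.59]])

```text
time: 1.35
tcp_pos: [0.3128, 0.0537, 0.3297]
ee_rot: [-3.141, -0.001, 3.13]
contact_force: [-0.5, 0.7, 0.7]
gripper_width: 0.0363
gripper_force: 0.0
```

```bash
python3 - <<'E'
from h import *
s=state();print(s["time"],s["tcp_pos"],s["ee_rot"],s["contact_force"],s["gripper_width"])
go((.34,-.03,.33),Rt(0,0));go((.34,-.031,.26),Rt(45,0))
E
```

```text
1.35 [0.31279344 0.05369882 0.32970828] [-3.14066635e+00 -8.64613303e-04  3.12965146e+00] [-0.52624379  0.66898272  0.71258479] 0.03625053588749972
slide [-0.141, -0.4168, -0.0012] rot [-0.002, -0.002, -0.023]
slide [-0.1414, -0.4215, 0.3488] rot [-0.011, -1.502, -0.021]
```

carry_out(slide=[[-0.14,-0.2,0.0],[-0.14,-0.42,0.1],[-0.14,-0.42,0.2],[-0.14,-0.42,0.3],[-0.14,-0.42,0.35]], rotation=[[0,0,-0.02],[0,-0.3,-0.02],[0,-0.6,-0.02],[0,-0.9,-0.02],[0,-1.0,-0.02]])

```text
time: 1.98
tcp_pos: [0.3521, -0.0268, 0.2562]
ee_rot: [3.138, 0.508, -3.132]
contact_force: [-0.3, -0.3, 0.5]
gripper_width: 0.0362
gripper_force: 0.0
```

carry_out(slide=[[0,0,0],[0,0,0],[0,0,0]], rotation=[[0,-0.3,0],[0,-0.5,0],[0,-0.5,0]])

```text
time: 2.35
tcp_pos: [0.4064, -0.0387, 0.2596]
ee_rot: [3.129, 0.738, -3.131]
contact_force: [-0.7, 0.2, 0.3]
gripper_width: 0.0363
gripper_force: 0.0
```

```bash
python3 - <<'E'
from h import *
s=state();print(s["time"],s["qpos"].round(2),s["tcp_pos"],s["ee_rot"],s["contact_force"])
R=Rt(45,0);z=R.apply([0,0,1]);G=np.array([.518,-.031,.069])
for b in(.006+.08,.006+.08-.075,.006):go(G-b*z,R);print(G-b*z)
for n in("top","scene"):cv2.imwrite(f"pics/{n}1.png",capture(n)[:,:,::-1])
a=cv2.imread("pics/top1.png");cv2.imwrite("pics/c1.png",cv2.resize(a[180:380,180:380],(600,600)))
E
```

```text
2.35 [-0.49 -0.76  2.12  0.38  1.13 -2.12] [ 0.40643273 -0.03872709  0.25961985] [ 3.12852905  0.73751062 -3.13064542] [-0.71723083  0.18817554  0.25117215]
slide [0.2483, 0.0273, 0.6517] rot [0.039, -0.092, 0.015]
[ 0.45718882 -0.031       0.12981118]
slide [0.2304, 0.0195, 1.0262] rot [0.039, -0.092, 0.015]
[ 0.51022183 -0.031       0.07677817]
slide [0.2292, 0.019, 1.0512] rot [0.039, -0.092, 0.015]
[ 0.51375736 -0.031       0.07324264]
```

View pics/c1.png

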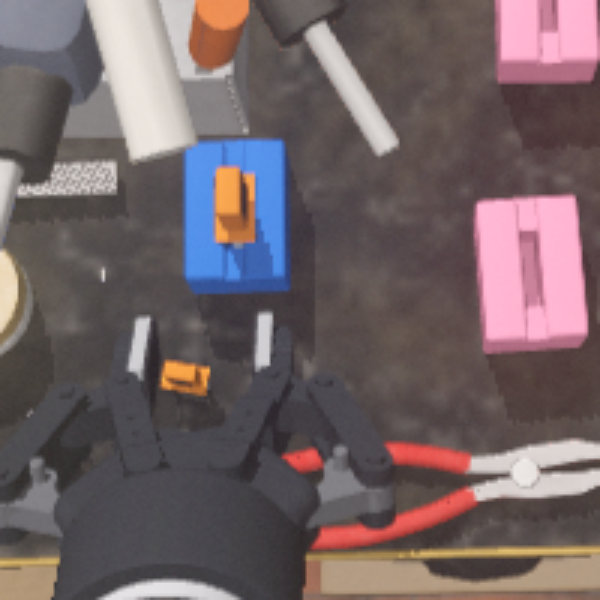

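carry_out(slide=[[0.03,0,0.15],[0.06,0,0.3],[0.1,0,0.45],[0.1,0,0.5],[0.1,0,0.5]], rotation=[[0,0,0],[0,0,0],[0,0,0],[0,0,0],[0,0,0]])

```text
time: 3.08
tcp_pos: [0.4603, -0.0378, 0.1751]
ee_rot: [3.132, 0.741, -3.128]
contact_force: [-0.3, -0.4, -0.4]
gripper_width: 0.0364
gripper_force: 0.0
```

```bash
python3 - <<'E'
from h import *
s=state();print(s["time"],s["qpos"].round(2),s["tcp_pos"],s["ee_rot"],s["contact_force"])
R=Rt(45,0);z=R.apply([0,0,1]);G=np.array([.518,-.031,.069])
for b in(.006+.08,.006+.04,.006):go(G-b*z,R)
E
```

```text
3.075 [-0.38 -0.55  2.2   0.37  0.83 -2.13] [ 0.46027962 -0.03784859  0.17513967] [ 3.13193834  0.74125098 -3.1282604 ] [-0.33501221 -0.42109221 -0.37413237]
slide [0.1641, 0.0329, 0.1574] rot [0.036, -0.084, 0.018]
slide [0.1553, 0.0291, 0.3571] rot [0.036, -0.084, 0.018]
slide [0.1465, 0.0253, 0.5569] rot [0.036, -0.084, 0.018]
```

carry_out(slide=[[0.08,0.02,0.05],[0.16,0.03,0.15],[0.16,0.03,0.25],[0.16,0.03,0.35],[0.16,0.03,0.36],[0.16,0.03,0.36]], rotation=[[0.02,-0.04,0.02],[0.04,-0.08,0.02],[0.04,-0.08,0.02],[0.04,-0.08,0.02],[0.04,-0.08,0.02],[0.04,-0.08,0.02]])

```text
time: 3.82
tcp_pos: [0.4854, -0.0316, 0.1015]
ee_rot: [-3.139, 0.785, 3.14]
contact_force: [0.8, -0.5, 0.1]
gripper_width: 0.0365
gripper_force: 0.0
```

```bash
python3 - <<'E'
from h import *
s=state();print(s["time"],s["qpos"].round(2),s["tcp_pos"],s["ee_rot"],s["contact_force"])
R=Rt(45,0);z=R.apply([0,0,1]);G=np.array([.518,-.031,.069])
go(G-.006*z,R)
for n in("top","scene"):cv2.imwrite(f"pics/{n}2.png",capture(n)[:,:,::-1])
a=cv2.imread("pics/top2.png");b=cv2.imread("pics/scene2.png")
cv2.imwrite("pics/c2.png",np.hstack([cv2.resize(a[210:310,210:310],(400,400),interpolation=2),cv2.resize(b[220:320,230:330],(400,400),interpolation=2)]))
E
```

```text
3.825 [-0.32 -0.4   2.29  0.44  0.53 -2.19] [ 0.48538835 -0.03159899  0.10154926] [-3.13935316  0.78541878  3.1397593 ] [ 0.75443514 -0.45994139  0.09719948]
slide [-0.0002, 0.0037, 0.2004] rot [-0.007, 0.0, -0.002]
```

View pics/c2.png

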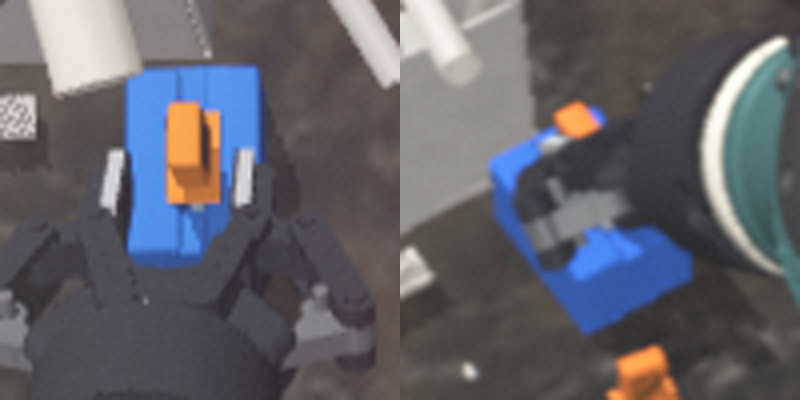

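The pads straddle the grip symmetrically: pads at crop (115,180) and (245,178), grip at (184,135). I'm advancing now.

carry_out(slide=[[0,0,0.07],[0,0,0.14],[0,0,0.2],[0,0,0.2]], rotation=[[0,0,0],[0,0,0],[0,0,0],[0,0,0]])

```text
time: 4.42
tcp_pos: [0.5131, -0.0316, 0.0718]
ee_rot: [-3.14, 0.783, 3.139]
contact_force: [-0.4, -0.2, 0.5]
gripper_width: 0.0365
gripper_force: 0.0
```

```bash
python3 - <<'E'
from h import *
s=state();print(s["time"],s["qpos"].round(2),s["tcp_pos"],s["ee_rot"],s["contact_force"])
E
```

```text
4.425 [-0.29 -0.25  2.26  0.51  0.42 -2.25] [ 0.51313333 -0.03157201  0.07180132] [-3.14042653  0.78328577  3.13887586] [-0.38959878 -0.24613222  0.4913217 ]
```

carry_out(slide=[[0,0,0],[0,0,0],[0,0,0],[0,0,0],[0,0,0],[0,0,0]], rotation=[[0,0,0],[0,0,0],[0,0,0],[0,0,0],[0,0,0],[0,0,0]], jaw=-1, force=70)

```text
time: 5.18
tcp_pos: [0.5136, -0.0317, 0.0726]
ee_rot: [-3.139, 0.785, 3.139]
contact_force: [-3.5, 0.4, 5.4]
gripper_width: 0.011
gripper_force: 68.7
```

carry_out(slide=[[-0.03,0,-0.03],[-0.07,0,-0.07],[-0.11,0,-0.11],[-0.15,0,-0.15],[-0.17,0,-0.17],[-0.17,0,-0.17]], rotation=[[0,0,0],[0,0,0],[0,0,0],[0,0,0],[0,0,0],[0,0,0]])

```text
time: 5.92
tcp_pos: [0.5135, -0.0316, 0.1206]
ee_rot: [-3.139, 0.785, 3.14]
contact_force: [0.2, 0.7, -0.3]
gripper_width: 0.0107
gripper_force: 68.1
```

```bash
python3 - <<'E'
from h import *
s=state();print(s["time"],s["qpos"].round(2),s["tcp_pos"],s["ee_rot"],s["contact_force"],s["torque"],s["gripper_width"])
for n in("top","scene"):cv2.imwrite(f"pics/{n}3.png",capture(n)[:,:,::-1])
a=cv2.imread("pics/top3.png");b=cv2.imread("pics/scene3.png")
cv2.imwrite("pics/c3.png",np.hstack([cv2.resize(a[210:310,210:310],(400,400),interpolation=2),cv2.resize(b[210:310,230:330],(400,400),interpolation=2)]))
E
```

```text
5.925 [-0.29 -0.34  2.21  0.39  0.54 -2.12] [ 0.51350542 -0.0315843   0.12064703] [-3.13939217  0.78488093  3.13966997] [ 0.2070961   0.67056737 -0.3284789 ] [0.01779731 0.39700377 0.04088619] 0.010685527552448377
```

View pics/c3.png

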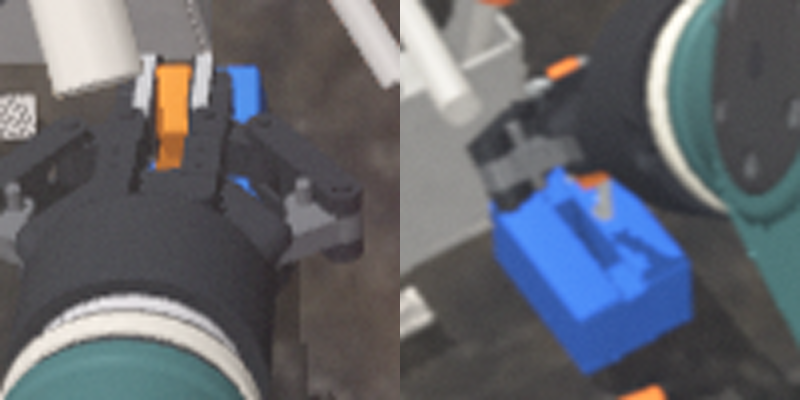

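The clip is held with its legs clear above the slot: grip at crop (172,110), legs at scene crop (605,198). I'm withdrawing towards the robot and then moving over to the stand.

carry_out(slide=[[0.05,0,-0.1],[0.13,0,-0.2],[0.22,0,-0.3],[0.22,-0.2,-0.3],[0.22,-0.45,-0.3],[0.22,-0.7,-0.3],[0.22,-0.95,-0.3],[0.22,-1.0,-0.3]], rotation=[[0,0,0],[0,0,0],[0,0,0],[0,0,0],[0,0,0],[0,0,0],[0,0,0],[0,0,0]])

```text
time: 7.02
tcp_pos: [0.4626, -0.1965, 0.1557]
ee_rot: [-3.126, 0.732, 3.088]
contact_force: [-0.1, -0.8, -0.2]
gripper_width: 0.0104
gripper_force: 68.3
```

```bash
python3 - <<'E'
from h import *
s=state();print(s["time"],s["qpos"].round(2),s["tcp_pos"],s["ee_rot"],s["contact_force"],s["torque"],s["gripper_width"])
go((.4988,-.3035,.158),Rt(45,7))
E
```

```text
7.025 [-0.78 -0.36  2.12  0.6   0.87 -2.57] [ 0.46256859 -0.19654104  0.15572177] [-3.12621742  0.73159378  3.08767988] [-0.14239401 -0.76553808 -0.15560839] [-0.00246863  0.39094531  0.03357229] 0.010423064357711589
slide [-0.1637, -0.5222, 0.1397] rot [-0.261, -0.104, -0.243]
```

Joint 6 is at its limit this way round, so I'll stand the clip back in its holder and regrasp with the tool turned half round.

```bash
python3 - <<'E'
from h import *
go((.445,-.0317,.135),Rt(45,0))
E
```

```text
slide [0.1675, 0.818, -0.0238] rot [-0.1, -0.103, -0.074]
```

carry_out(slide=[[0.05,0.2,-0.02],[0.1,0.4,-0.02],[0.17,0.6,-0.02],[0.17,0.8,-0.02],[0.17,0.82,-0.02],[0.17,0.82,-0.02]], rotation=[[0,0,0],[-0.05,-0.05,-0.03],[-0.1,-0.1,-0.07],[-0.1,-0.1,-0.07],[-0.1,-0.1,-0.07],[-0.1,-0.1,-0.07]])

```text
time: 7.78
tcp_pos: [0.4443, -0.029, 0.1334]
ee_rot: [3.14, 0.783, -3.141]
contact_force: [0.1, -0.1, -1.2]
gripper_width: 0.011
gripper_force: 68.5
```

```bash
python3 - <<'E'
from h import *
s=state();print(s["time"],s["qpos"].round(2),s["tcp_pos"],s["ee_rot"],s["contact_force"])
go((.5136,-.0317,.1225),Rt(45,0))
E
```

```text
7.775 [-0.37 -0.59  2.32  0.41  0.7  -2.16] [ 0.4442768  -0.0290224   0.13338051] [ 3.13961848  0.78336378 -3.14073497] [ 0.06503537 -0.0792075  -1.17790779]
slide [-0.2072, -0.0142, 0.2831] rot [0.005, -0.004, 0.001]
```

carry_out(slide=[[-0.1,-0.01,0.1],[-0.21,-0.014,0.2],[-0.207,-0.014,0.283],[-0.207,-0.014,0.283],[-0.207,-0.014,0.283]], rotation=[[0,0,0],[0,0,0],[0,0,0],[0,0,0],[0,0,0]])

```text
time: 8.4
tcp_pos: [0.5134, -0.0335, 0.1227]
ee_rot: [3.139, 0.783, 3.138]
contact_force: [0.8, 0.2, -0.6]
gripper_width: 0.0109
gripper_force: 68.5
```

```bash
python3 - <<'E'
from h import *
s=state();print(s["time"],s["tcp_pos"],s["ee_rot"],s["contact_force"])
go((.5136,-.0317,.085),Rt(45,0));go((.5136,-.0317,.073),Rt(45,0))
E
```

```text
8.4 [ 0.51343167 -0.0334884   0.12270648] [3.13918318 0.78315544 3.13834997] [ 0.78015806  0.16328828 -0.57818873]
slide [0.1324, 0.0086, 0.1342] rot [0.0, -0.004, -0.004]
slide [0.1748, 0.0085, 0.1767] rot [0.0, -0.004, -0.004]
```

carry_out(slide=[[0,0.009,0],[0,0.009,0],[0.05,0.009,0.05],[0.1,0.009,0.1],[0.13,0.009,0.13],[0.13,0.009,0.13]], rotation=[[0,0,0],[0,0,0],[0,0,0],[0,0,0],[0,0,0],[0,0,0]])

```text
time: 9.15
tcp_pos: [0.5129, -0.0303, 0.0842]
ee_rot: [3.138, 0.781, 3.139]
contact_force: [-1.0, 0.5, -0.7]
gripper_width: 0.0109
gripper_force: 68.5
```

carry_out(slide=[[0.015,-0.003,0.015],[0.03,-0.005,0.03],[0.038,-0.005,0.038],[0.038,-0.005,0.038]], rotation=[[0,0,0],[0,0,0],[0,0,0],[0,0,0]])

```text
time: 9.65
tcp_pos: [0.5136, -0.0316, 0.0752]
ee_rot: [3.139, 0.784, 3.14]
contact_force: [0.6, -0.2, -0.5]
gripper_width: 0.0113
gripper_force: 68.5
```

carry_out(slide=[[0,0,0],[0,0,0],[0,0,0],[0,0,0]], rotation=[[0,0,0],[0,0,0],[0,0,0],[0,0,0]], jaw=-0.15)

```text
time: 10.15
tcp_pos: [0.5138, -0.0316, 0.0756]
ee_rot: [3.14, 0.784, 3.14]
contact_force: [0.1, -0.6, 0.1]
gripper_width: 0.0365
gripper_force: 0.0
```

carry_out(slide=[[0,0,-0.1],[0,0,-0.25],[0,0,-0.4],[0,0,-0.5],[0,0,-0.5]], rotation=[[0,0,0],[0,0,0],[0,0,0],[0,0,0],[0,0,0.3]])

```text
time: 10.78
tcp_pos: [0.4433, -0.0322, 0.1486]
ee_rot: [2.982, 0.775, 2.914]
contact_force: [-0.4, 0.6, 0.7]
gripper_width: 0.0365
gripper_force: 0.0
```

```bash
python3 - <<'E'
from h import *
s=state();print(s["time"],s["qpos"].round(2),s["tcp_pos"],s["ee_rot"],s["contact_force"])
for n in("top","scene"):cv2.imwrite(f"pics/{n}4.png",capture(n)[:,:,::-1])
a=cv2.imread("pics/top4.png");b=cv2.imread("pics/scene4.png")
cv2.imwrite("pics/c4.png",np.hstack([cv2.resize(a[210:310,210:310],(400,400),interpolation=2),cv2.resize(b[210:310,230:330],(400,400),interpolation=2)]))
E
```

```text
10.775 [-0.38 -0.61  2.3   0.4   0.74 -1.99] [ 0.44329991 -0.0321636   0.14857563] [2.98170004 0.77545666 2.91445656] [-0.38678448  0.64547912  0.66789593]
```

View pics/c4.png

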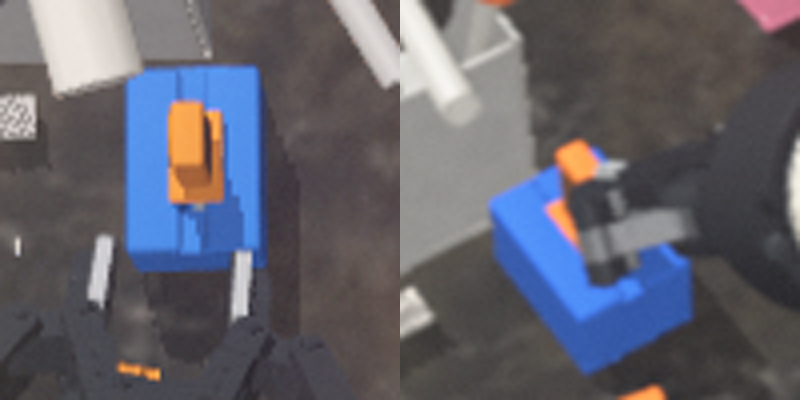

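The clip is back upright in the slot at crop (187,135). I'm turning the tool half round about its own axis.

carry_out(slide=[[0,0,0],[0,0,0],[0,0,0]], rotation=[[0,0,0.35],[0,0,0.7],[0,0,1]])

```text
time: 11.25
tcp_pos: [0.443, -0.0316, 0.1457]
ee_rot: [2.579, 0.577, 2.287]
contact_force: [0.1, 0.0, 0.1]
gripper_width: 0.0365
gripper_force: 0.0
```

carry_out(slide=[[0,0,0],[0,0,0],[0,0,0]], rotation=[[0,0,0.35],[0,0,0.7],[0,0,1]])

```text
time: 11.62
tcp_pos: [0.443, -0.0316, 0.1457]
ee_rot: [2.392, 0.252, 1.835]
contact_force: [0.4, 0.3, 0.4]
gripper_width: 0.036
gripper_force: 0.0
```

carry_out(slide=[[0,0,0],[0,0,0],[0,0,0]], rotation=[[0,0,0.35],[0,0,0.7],[0,0,1]])

```text
time: 12.0
tcp_pos: [0.443, -0.0316, 0.1457]
ee_rot: [2.365, -0.114, 1.458]
contact_force: [-0.2, 0.5, -0.6]
gripper_width: 0.0367
gripper_force: 0.0
```

carry_out(slide=[[0,0,0],[0,0,0],[0,0,0]], rotation=[[0,0,0.35],[0,0,0.7],[0,0,1]])

```text
time: 12.38
tcp_pos: [0.443, -0.0316, 0.1457]
ee_rot: [2.485, -0.463, 1.048]
contact_force: [-0.8, -0.7, 0.2]
gripper_width: 0.036
gripper_force: 0.0
```

carry_out(slide=[[0,0,0],[0,0,0],[0,0,0]], rotation=[[0,0,0.35],[0,0,0.7],[0,0,1]])

```text
time: 12.75
tcp_pos: [0.443, -0.0316, 0.1457]
ee_rot: [2.803, -0.72, 0.492]
contact_force: [-0.3, -0.1, -0.6]
gripper_width: 0.0363
gripper_force: 0.0
```

```bash
cat >> h.py <<'E'
def Rf(tilt,yaw):return Rt(tilt,yaw)*Ro.from_euler("z",180,degrees=True)
E
python3 - <<'E'
from h import *
s=state();print(s["time"],s["qpos"].round(2),s["tcp_pos"],s["ee_rot"],s["contact_force"])
R=Rf(45,0);z=R.apply([0,0,1]);G=np.array([.518,-.031,.069])
for b in(.046,.006):go(G-b*z,R)
E
```

```text
12.75 [-0.38 -0.61  2.3   0.4   0.74  0.62] [ 0.44301494 -0.03161125  0.14565684] [ 2.80330552 -0.72046559  0.49229288] [-0.34119817 -0.13552031 -0.58192023]
slide [-0.0039, -0.0042, 0.3062] rot [-0.004, 0.004, 0.694]
slide [-0.0035, -0.0037, 0.5062] rot [-0.004, 0.004, 0.694]
```

carry_out(slide=[[0,0,0],[0,0,0],[0,0,0.15],[0,0,0.3],[0,0,0.4],[0,0,0.5],[0,0,0.505],[0,0,0.505]], rotation=[[0,0,0.35],[0,0,0.69],[0,0,0.69],[0,0,0.69],[0,0,0.69],[0,0,0.69],[0,0,0.69],[0,0,0.69]])

```text
time: 13.75
tcp_pos: [0.5143, -0.0315, 0.0747]
ee_rot: [3.138, -0.783, 0.008]
contact_force: [-0.0, 0.0, -0.3]
gripper_width: 0.0362
gripper_force: 0.0
```

```bash
python3 - <<'E'
from h import *
R=Rf(45,0);z=R.apply([0,0,1]);G=np.array([.518,-.031,.069])
print(state()["tcp_pos"]);go(G-.006*z,R)
E
```

```text
[ 0.51426343 -0.03150803  0.07468457]
slide [-0.0069, -0.0026, 0.0033] rot [-0.003, 0.004, 0.01]
```

carry_out(slide=[[0,0,0],[0,0,0],[0,0,0],[0,0,0],[0,0,0],[0,0,0]], rotation=[[0,0,0],[0,0,0],[0,0,0],[0,0,0],[0,0,0],[0,0,0]], jaw=-1, force=80)

```text
time: 14.5
tcp_pos: [0.515, -0.0318, 0.0758]
ee_rot: [3.138, -0.786, 0.007]
contact_force: [-3.3, -0.7, 5.6]
gripper_width: 0.0108
gripper_force: 79.4
```

carry_out(slide=[[0.03,0,-0.03],[0.07,0,-0.07],[0.11,0,-0.11],[0.15,0,-0.15],[0.17,0,-0.17],[0.17,0,-0.17]], rotation=[[0,0,0],[0,0,0],[0,0,0],[0,0,0],[0,0,0],[0,0,0]])

```text
time: 15.25
tcp_pos: [0.5148, -0.0316, 0.1237]
ee_rot: [3.138, -0.785, 0.007]
contact_force: [0.4, -0.0, -0.4]
gripper_width: 0.0109
gripper_force: 78.7
```

carry_out(slide=[[-0.05,0,-0.1],[-0.13,0,-0.2],[-0.22,0,-0.3],[-0.22,0.2,-0.3],[-0.22,0.45,-0.3],[-0.22,0.7,-0.3],[-0.22,0.95,-0.3],[-0.22,1.0,-0.3]], rotation=[[0,0,0],[0,0,0],[0,0,0],[0,0,0],[0,0,0],[0,0,0],[0,0,0],[0,0,0]])

```text
time: 16.25
tcp_pos: [0.4413, -0.2352, 0.1344]
ee_rot: [3.139, -0.783, 0.001]
contact_force: [-0.1, -0.1, -1.0]
gripper_width: 0.0101
gripper_force: 78.6
```

```bash
python3 - <<'E'
from h import *
s=state();print(s["time"],s["qpos"].round(2),s["tcp_pos"],s["ee_rot"],s["contact_force"],s["torque"],s["gripper_width"])
go((.445,-.3035,.17),Rf(45,7));go((.4988,-.3035,.165),Rf(45,7))
E
```

```text
16.25 [-0.97 -0.29  2.14  0.8   0.95  0.23] [ 0.44133105 -0.23516427  0.13438524] [ 3.13912452e+00 -7.83240177e-01  7.92538506e-04] [-0.06648562 -0.08313418 -1.01406463] [-2.35614455e-02  3.84940670e-01  1.27925861e-04] 0.010143297265333858
slide [0.1385, 0.342, -0.1126] rot [0.168, 0.004, -0.164]
slide [0.3114, 0.3417, 0.0949] rot [0.168, 0.004, -0.164]
```

carry_out(slide=[[0.1,0.1,-0.11],[0.14,0.34,-0.11],[0.22,0.34,-0.01],[0.32,0.34,0.09],[0.32,0.34,0.09],[0.32,0.34,0.09]], rotation=[[0,0,0],[0.08,0,-0.08],[0.17,0,-0.16],[0.17,0,-0.16],[0.17,0,-0.16],[0.17,0,-0.16]])

```text
time: 17.0
tcp_pos: [0.4996, -0.2983, 0.1665]
ee_rot: [-3.138, -0.783, 0.125]
contact_force: [-0.1, -0.0, -0.4]
gripper_width: 0.0106
gripper_force: 78.7
```

```bash
python3 - <<'E'
from h import *
s=state();print(s["time"],s["qpos"].round(2),s["tcp_pos"],s["ee_rot"],s["contact_force"],s["torque"],s["gripper_width"])
go((.500,-.3034,.165),Rf(45,7))
for n in("top","scene"):cv2.imwrite(f"pics/{n}5.png",capture(n)[:,:,::-1])
a=cv2.imread("pics/top5.png");b=cv2.imread("pics/scene5.png")
cv2.imwrite("pics/c5.png",np.hstack([cv2.resize(a[195:295,400:500],(400,400),interpolation=2),cv2.resize(b[140:240,380:480],(400,400),interpolation=2)]))
E
```

```text
17.0 [-0.97 -0.06  1.88  0.8   1.07  0.16] [ 0.49964563 -0.29826459  0.16649087] [-3.13757137 -0.78279451  0.12475853] [-0.12136624 -0.00176068 -0.38718259] [-0.06825423  0.38867622  0.0152314 ] 0.010639113830534223
slide [-0.0063, 0.0257, 0.0042] rot [-0.011, 0.005, 0.003]
```

View pics/c5.png

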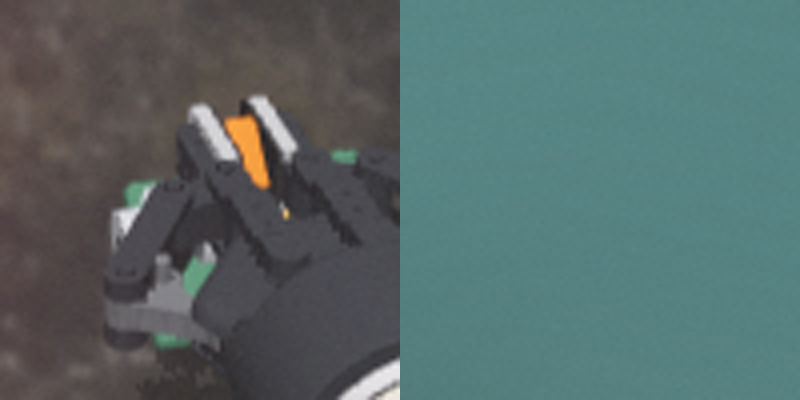

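```bash
python3 - <<'E'
from h import *
print(ray("top",(459.3,223.9),.168), ray("top",(400+268/4,195+188/4),.168-.0))
E
```

```text
[ 0.51631667 -0.29764215  0.168     ] [ 0.49265125 -0.30545308  0.168     ]
```

carry_out(slide=[[-0.01,0.026,0.004],[-0.04,0.026,0.04],[-0.075,0.026,0.075],[-0.09,0.026,0.09],[-0.09,0.026,0.09]], rotation=[[0,0,0],[0,0,0],[0,0,0],[0,0,0],[0,0,0]])

```text
time: 17.73
tcp_pos: [0.5005, -0.3043, 0.1409]
ee_rot: [-3.137, -0.783, 0.123]
contact_force: [-0.3, 0.5, 0.2]
gripper_width: 0.0102
gripper_force: 78.7
```

```bash
python3 - <<'E'
from h import *
s=state();print(s["time"],s["tcp_pos"],s["ee_rot"],s["contact_force"],s["torque"],s["gripper_width"])
go((.500,-.3034,.133),Rf(45,7));go((.500,-.3034,.1295),Rf(45,7))
E
```

```text
17.725 [ 0.50045399 -0.30426232  0.14089613] [-3.13697508 -0.78326832  0.12278693] [-0.29902376  0.45381183  0.24019894] [-0.05205842  0.35876443  0.01824727] 0.010151500420494735
slide [-0.0291, -0.0044, 0.0268] rot [-0.01, 0.004, 0.001]
slide [-0.0414, -0.0044, 0.0392] rot [-0.01, 0.004, 0.001]
```

carry_out(slide=[[-0.014,-0.004,0.013],[-0.028,-0.004,0.027],[-0.035,-0.004,0.034],[-0.041,-0.004,0.039],[-0.041,-0.004,0.039],[-0.041,-0.004,0.039]], rotation=[[0,0,0],[0,0,0],[0,0,0],[0,0,0],[0,0,0],[0,0,0]])

```text
time: 18.48
tcp_pos: [0.5011, -0.3041, 0.1329]
ee_rot: [-3.141, -0.787, 0.126]
contact_force: [-2.9, 1.8, 7.1]
gripper_width: 0.0106
gripper_force: 79.7
```

```bash
python3 - <<'E'
from h import *
for i in range(3):
    s=state();print(s["time"],s["tcp_pos"],s["contact_force"],s["torque"]);capture("top")
E
```

```text
18.475 [ 0.50112531 -0.30414499  0.13288137] [-2.90915292  1.77058953  7.07576828] [0.32432193 0.10278466 0.22185151]
18.525 [ 0.50115566 -0.30412596  0.13293539] [-4.11033544  1.59509802  7.17781112] [0.31338041 0.12401695 0.19191197]
18.575 [ 0.50114951 -0.30413755  0.13291562] [-2.09475484  1.92514782  6.60017291] [0.29501593 0.01962087 0.15837619]
```

Contact on the full axle (origin about 16 mm above the axis, 7 N). I'll ease off and slide with a light touch towards +y.

carry_out(slide=[[0.006,-0.005,-0.006],[0.006,-0.005,-0.006]], rotation=[[0,0,0],[0,0,0]])

```text
time: 18.88
tcp_pos: [0.5004, -0.3032, 0.133]
ee_rot: [-3.141, -0.785, 0.125]
contact_force: [-0.6, 0.5, 3.3]
gripper_width: 0.0106
gripper_force: 78.9
```

carry_out(slide=[[0,-0.005,0],[0,-0.005,0]], rotation=[[0,0,0],[0,0,0]])

```text
time: 19.12
tcp_pos: [0.4996, -0.3012, 0.1311]
ee_rot: [-3.137, -0.783, 0.123]
contact_force: [0.4, -0.3, -1.0]
gripper_width: 0.0103
gripper_force: 78.7
```

carry_out(slide=[[0,-0.005,0],[0,-0.005,0]], rotation=[[0,0,0],[0,0,0]])

```text
time: 19.38
tcp_pos: [0.4998, -0.3006, 0.1318]
ee_rot: [-3.138, -0.784, 0.124]
contact_force: [0.0, 0.3, 0.3]
gripper_width: 0.0108
gripper_force: 78.7
```

carry_out(slide=[[-0.005,0,0.005],[-0.01,0,0.01],[-0.01,0,0.01]], rotation=[[0,0,0],[0,0,0],[0,0,0]])

```text
time: 19.75
tcp_pos: [0.5, -0.301, 0.1298]
ee_rot: [-3.139, -0.785, 0.125]
contact_force: [-0.7, -0.2, 1.0]
gripper_width: 0.0108
gripper_force: 79.0
```

carry_out(slide=[[0,-0.005,0],[0,-0.005,0]], rotation=[[0,0,0],[0,0,0]])

```text
time: 20.0
tcp_pos: [0.4998, -0.3001, 0.1296]
ee_rot: [-3.14, -0.784, 0.125]
contact_force: [-0.6, -1.7, 2.3]
gripper_width: 0.0104
gripper_force: 78.8
```

```bash
python3 - <<'E'
from h import *
for i in range(3):
    s=state();print(s["time"],s["tcp_pos"],s["contact_force"],s["torque"]);capture("top")
go((.500,-.3015,.1285),Rf(45,7))
E
```

```text
20.0 [ 0.49981002 -0.30013263  0.12961949] [-0.57278431 -1.6915999   2.26356088] [-0.1259697   0.34170286 -0.05258988]
20.05 [ 0.49980431 -0.30011886  0.12960781] [-0.73541923 -1.37877466  2.27123921] [-0.15374482  0.33112697 -0.10613444]
20.1 [ 0.49981509 -0.30012178  0.12960359] [ 0.39581791 -0.97286041  1.92925016] [-0.1279256   0.32824849 -0.06632105]
slide [-0.0039, 0.007, 0.0039] rot [-0.006, 0.002, 0.003]
```

The clip is in the groove, and the +y wall is felt at y = -0.300. I'll centre it at about -0.3014 and press gently.

carry_out(slide=[[0,0.0065,0],[0,0.0065,0],[-0.005,0.0065,0.005],[-0.01,0.0065,0.01],[-0.01,0.0065,0.01]], rotation=[[0,0,0],[0,0,0],[0,0,0],[0,0,0],[0,0,0]])

```text
time: 20.78
tcp_pos: [0.5008, -0.3012, 0.129]
ee_rot: [-3.14, -0.787, 0.126]
contact_force: [-4.7, 3.2, 9.4]
gripper_width: 0.0104
gripper_force: 80.3
```

```bash
python3 - <<'E'
from h import *
for i in range(2):
    s=state();print(s["time"],s["tcp_pos"],s["contact_force"],s["torque"]);capture("top")
E
```

```text
20.775 [ 0.50079293 -0.30116862  0.12900973] [-4.68434619  3.15261774  9.36294043] [0.62243423 0.13554213 0.30896235]
20.825 [ 0.50078238 -0.30114892  0.12900922] [-4.18755513  3.00895371 10.47446259] [0.56442832 0.13576027 0.29300711]
```

carry_out(slide=[[-0.003,-0.002,-0.003],[-0.003,-0.002,-0.003]], rotation=[[0,0,0],[0,0,0]])

```text
time: 21.12
tcp_pos: [0.4995, -0.3016, 0.1281]
ee_rot: [3.141, -0.786, 0.126]
contact_force: [-4.3, -0.2, 6.5]
gripper_width: 0.0103
gripper_force: 79.5
```

carry_out(slide=[[-0.002,0,0.002],[-0.002,0,0.002]], rotation=[[0,0,0],[0,0,0]])

```text
time: 21.38
tcp_pos: [0.4997, -0.3016, 0.128]
ee_rot: [3.141, -0.786, 0.126]
contact_force: [-3.2, 1.3, 7.0]
gripper_width: 0.0107
gripper_force: 79.8
```

carry_out(slide=[[-0.003,0,-0.003],[-0.003,0,-0.003]], rotation=[[0,0,0],[0,0,0]])

```text
time: 21.62
tcp_pos: [0.4983, -0.3015, 0.1265]
ee_rot: [-3.141, -0.785, 0.125]
contact_force: [-1.4, -0.8, 2.5]
gripper_width: 0.0104
gripper_force: 79.2
```

carry_out(slide=[[-0.003,0,0.003],[-0.003,0,0.003]], rotation=[[0,0,0],[0,0,0]])

```text
time: 21.88
tcp_pos: [0.4985, -0.3014, 0.1257]
ee_rot: [-3.14, -0.785, 0.125]
contact_force: [-2.5, -2.3, 5.3]
gripper_width: 0.0107
gripper_force: 79.4
```

carry_out(slide=[[-0.003,0,-0.003],[-0.003,0,-0.003]], rotation=[[0,0,0],[0,0,0]])

```text
time: 22.12
tcp_pos: [0.4978, -0.3014, 0.1258]
ee_rot: [-3.14, -0.785, 0.124]
contact_force: [1.9, -0.1, 4.3]
gripper_width: 0.0107
gripper_force: 79.1
```

carry_out(slide=[[-0.003,0.001,0.003],[-0.003,0.001,0.003]], rotation=[[0,0,0],[0,0,0]])

```text
time: 22.38
tcp_pos: [0.4978, -0.3014, 0.1249]
ee_rot: [-3.14, -0.785, 0.125]
contact_force: [0.2, 0.2, 4.8]
gripper_width: 0.0101
gripper_force: 79.1
```

Centred now. Pressing down in small steps.

carry_out(slide=[[-0.003,0,0.003],[-0.006,0,0.005]], rotation=[[0,0,0],[0,0,0]])

```text
time: 22.62
tcp_pos: [0.4977, -0.3013, 0.1234]
ee_rot: [-3.14, -0.785, 0.125]
contact_force: [-0.3, 0.1, 5.3]
gripper_width: 0.0105
gripper_force: 79.0
```

carry_out(slide=[[-0.003,0,0.003],[-0.005,0,0.004]], rotation=[[0,0,0],[0,0,0]])

```text
time: 22.88
tcp_pos: [0.4974, -0.301, 0.1215]
ee_rot: [-3.138, -0.785, 0.124]
contact_force: [0.9, 0.1, 3.4]
gripper_width: 0.0102
gripper_force: 78.8
```

carry_out(slide=[[-0.003,0.001,0.003],[-0.005,0.002,0.005],[-0.005,0.002,0.005]], rotation=[[0,0,0],[0,0,0],[0,0,0]])

```text
time: 23.25
tcp_pos: [0.4969, -0.3011, 0.1191]
ee_rot: [-3.137, -0.783, 0.123]
contact_force: [3.6, 1.2, 0.7]
gripper_width: 0.0104
gripper_force: 78.3
```

carry_out(slide=[[-0.003,0,0.003],[-0.005,0,0.005],[-0.005,0,0.005]], rotation=[[0,0,0],[0,0,0],[0,0,0]])

```text
time: 23.62
tcp_pos: [0.4969, -0.3015, 0.1182]
ee_rot: [-3.138, -0.783, 0.124]
contact_force: [3.1, 1.0, -0.1]
gripper_width: 0.0104
gripper_force: 78.3
```

carry_out(slide=[[-0.003,0,0.003],[-0.005,0,0.005],[-0.005,0,0.005]], rotation=[[0,0,0],[0,0,0],[0,0,0]])

```text
time: 24.0
tcp_pos: [0.4969, -0.3017, 0.1169]
ee_rot: [-3.139, -0.783, 0.124]
contact_force: [2.4, 0.7, -0.2]
gripper_width: 0.0106
gripper_force: 78.3
```

carry_out(slide=[[0,0,0.004],[0,0,0.006],[0,0,0.006]], rotation=[[0,0,0],[0,0,0],[0,0,0]])

```text
time: 24.38
tcp_pos: [0.4978, -0.3017, 0.1166]
ee_rot: [-3.14, -0.784, 0.125]
contact_force: [-2.1, -0.4, 2.6]
gripper_width: 0.0106
gripper_force: 79.2
```

```bash
python3 - <<'E'
from h import *
for i in range(2):
    s=state();print(s["time"],s["tcp_pos"],s["contact_force"],s["torque"],s["qpos"].round(2));capture("top")
E
```

```text
24.375 [ 0.49783919 -0.30169791  0.11662473] [-2.09359939 -0.42973168  2.62240057] [0.06283424 0.30270136 0.13842314] [-0.98  0.01  1.93  0.86  0.99  0.05]
24.425 [ 0.49787032 -0.30170007  0.11662295] [-1.8251457   1.51649898  2.833091  ] [0.11570223 0.27426519 0.1421005 ] [-0.98  0.01  1.93  0.86  0.99  0.05]
```

carry_out(slide=[[-0.004,0,0.004],[-0.008,0,0.007],[-0.008,0,0.007]], rotation=[[0,0,0],[0,0,0],[0,0,0]])

```text
time: 24.85
tcp_pos: [0.4983, -0.3019, 0.1164]
ee_rot: [-3.141, -0.786, 0.126]
contact_force: [-6.4, 3.7, 10.6]
gripper_width: 0.0105
gripper_force: 80.5
```

Firm stop at the home height. I'll back off to neutral with a slight upward tug to check that it is retained.

carry_out(slide=[[0.008,0,-0.008],[0.013,0,-0.013],[0.013,0,-0.013]], rotation=[[0,0,0],[0,0,0],[0,0,0]])

```text
time: 25.22
tcp_pos: [0.4976, -0.3014, 0.1171]
ee_rot: [-3.138, -0.783, 0.124]
contact_force: [1.6, -1.0, -0.7]
gripper_width: 0.011
gripper_force: 78.3
```

carry_out(slide=[[0.003,0,-0.003],[0.005,0,-0.005],[0.005,0,-0.005]], rotation=[[0,0,0],[0,0,0],[0,0,0]])

```text
time: 25.6
tcp_pos: [0.4975, -0.301, 0.1184]
ee_rot: [-3.137, -0.783, 0.124]
contact_force: [1.2, 0.5, -3.9]
gripper_width: 0.0108
gripper_force: 78.1
```

carry_out(slide=[[-0.006,0,0.006],[-0.012,0,0.012],[-0.018,0,0.016],[-0.018,0,0.016]], rotation=[[0,0,0],[0,0,0],[0,0,0],[0,0,0]])

```text
time: 26.1
tcp_pos: [0.4982, -0.3022, 0.1166]
ee_rot: [-3.141, -0.787, 0.126]
contact_force: [-2.8, 0.7, 5.4]
gripper_width: 0.0107
gripper_force: 79.6
```

carry_out(slide=[[0.004,0,-0.004],[0.008,0,-0.006],[0.008,0,-0.006]], rotation=[[0,0,0],[0,0,0],[0,0,0]])

```text
time: 26.48
tcp_pos: [0.498, -0.3021, 0.1167]
ee_rot: [-3.141, -0.784, 0.125]
contact_force: [1.0, -1.0, 0.7]
gripper_width: 0.0108
gripper_force: 78.7
```

carry_out(slide=[[0,0,0],[0,0,0],[0,0,0],[0,0,0]], rotation=[[0,0,0],[0,0,0],[0,0,0],[0,0,0]], jaw=-0.3)

```text
time: 26.98
tcp_pos: [0.4978, -0.3015, 0.1164]
ee_rot: [-3.139, -0.784, 0.124]
contact_force: [-0.2, 0.7, -0.2]
gripper_width: 0.03
gripper_force: 0.0
```

carry_out(slide=[[0,0,-0.08],[0,0,-0.2],[0,0,-0.4],[0,0,-0.6],[0,0,-0.6]], rotation=[[0,0,0],[0,0,0],[0,0,0],[0,0,0],[0,0,0]])

```text
time: 27.6
tcp_pos: [0.413, -0.3145, 0.2053]
ee_rot: [3.134, -0.786, 0.128]
contact_force: [0.3, 0.4, -0.1]
gripper_width: 0.0299
gripper_force: 0.0
```

```bash
python3 - <<'E'
from h import *
s=state();print(s["time"],s["tcp_pos"],s["contact_force"],s["qpos"].round(2))
for n in("top","scene"):cv2.imwrite(f"pics/{n}6.png",capture(n)[:,:,::-1])
a=cv2.imread("pics/top6.png");b=cv2.imread("pics/scene6.png")
cv2.imwrite("pics/c6.png",np.hstack([cv2.resize(a[195:295,400:500],(400,400),interpolation=2),cv2.resize(b[140:240,380:480],(400,400),interpolation=2)]))
E
```

```text
27.6 [ 0.41297014 -0.31446637  0.20533904] [ 0.2500771   0.39844709 -0.10828745] [-1.18 -0.2   1.92  0.79  1.27  0.08]
```

View pics/c6.png

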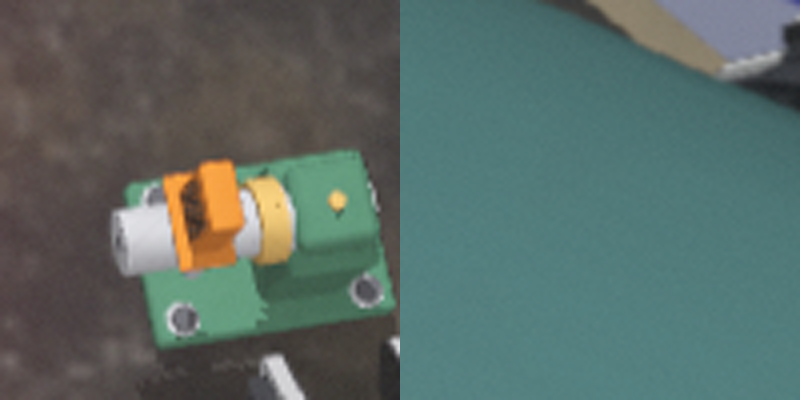

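The clip stands upright on the axle at the groove, with its grip top centre at crop (221,197), and the gripper is clear. One height check follows.

```bash
python3 - <<'E'
from h import *
for z in(.118,.128):print(z,ray("top",(400+221/4-.4,195+197/4-.4),z).round(4),[np.linalg.norm(ray("top",(400+a/4,195+b/4),z)-ray("top",(400+c/4,195+d/4),z)).round(4) for a,b,c,d in((200,163,208,236),(233,160,242,228))])
E
```

```text
0.118 [ 0.5024 -0.3021  0.118 ] [np.float64(0.0251), np.float64(0.0234)]
0.128 [ 0.5    -0.2997  0.128 ] [np.float64(0.0248), np.float64(0.0231)]
```

The position agrees with the home height (0.118 m): centre (0.502,-0.302) against the groove at (0.502,-0.302).

```bash
python3 -c "
from bench import *
print(sign_off())"
```

```text
the job is handed in; nothing more can be done
None
```

The clip is seated in the axle groove (firm stop at home height under about 10 N, held against a light upward tug), released with the gripper clear, and the job is handed in at about 28 s; on the way I set it back in its holder once to regrasp, because joint 6 had reached its limit.

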